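# Set the roller gap of a kitchen grain and nut mill and prove it with the gauge

## Task

Set the roller mill for cracking nuts: turn its dial clockwise to the stop so that the rollers close, then back it off three clicks. Check the gap with the thin gauge: lower its blade between the rollers until the engraved line is level with the top of the throat, no deeper, and pause there a moment; then put the gauge fully home again in the slot of the wooden block that it came from. Last, slide the gate shut over the throat, leaving the dial at three clicks, the thick gauge in the block and the jar, tin and glass where they stand.

Things in the scene. Friction and masses are not known exactly. Their poses are not given: they have to be found in the camera images.
- mill: Two-roller mill fixed to the worktop. Origin: underside of its wooden base board (136 x 206 x 18 mm); z up, -x the front (towards the robot), -y the end with the grey gearbox and dial. Aluminium throat plate on top, 120 mm up, with an opening x -24 to 18, y -30 to 30 mm. Below it two steel rollers, 40 mm thick, along y, axes 90 mm up, tops 10 mm below the plate; they guide a blade into their gap.
- throat (a point): Middle of the gap as it is at three clicks, level with the throat plate's top face (120 mm up; rails of 7 mm beside it at y +-38 mm). On the mill at x -3.6, y 0 mm; axes as the mill's: x across the gap, y along the rollers, z up. The gap is narrowest 30 mm below. The front roller moves to -x with the dial, 2.4 mm a click: gap 0 at the stop, 7.2 mm at three clicks. The rollers do not spin.
- dial_grip (a point): On the dial's upright axis, 150 mm above the worktop; turns with the dial. On the mill at x -6, y -81 mm. Dial: black disc 45 mm across, its top 127 mm up; on it a bar grip 44 mm long, 12 mm thick, 28 mm high (top at 155 mm). The bar runs along this frame's x; its end with the white line points to -x.
- dial (a joint): Angle of the dial, rad: 0 at its clockwise stop (white line to the mill's -x), growing anticlockwise seen from above to 1.571. Sprung clicks every 0.262 rad (15 degrees), with seven marks on the plate from the stop to six clicks; three clicks from the stop is 0.785. A click takes about 0.15 N m to pass; let go near a mark, the dial stays there or settles into it.
- gauge_thin: Thin gauge, loose, about 100 g, upright in a slot of the block. Origin: middle of the blade's lower end; z up along it, y across its width, x across its thickness. Steel blade 6 (x) x 22 (y) x 75 mm, bolster 14 x 38 x 4 mm, then black handle 10 x 34 mm, from z 79 to 141 mm. Its handle is slimmer and taller than the thick one's. It fits gap and slots either way round.
- gauge_line (a point): Middle of the thin gauge at the black line engraved round its blade, 40 mm above the blade's lower end. Axes as the gauge's.
- gauge_thick: Thick gauge in the block's other slot: blade 8 mm thick, handle 18 mm thick, 34 mm wide, its top 18 mm lower than the thin one's. Origin and axes like the thin one's. It stays where it is.
- block: Dark wooden gauge block fixed to the worktop, 52 (x) x 140 (y) x 88 mm high; origin at the centre of its underside, z up. Two upright slots at x 0, y -35 and +35 mm, each 10 (x) x 26 (y) mm, 80 mm deep, edges chamfered 1.5 mm. A gauge is home when its bolster rests on the block's top: its origin is then 13 mm above the block's, its blade's width along the block's y.
- gate_knob (a point): On the upright axis of the gate's black knob, 144 mm above the worktop, 8 mm below its top; moves with the gate. The knob is a round post 15 mm across, 28 mm high, on the gate's steel plate, whose top is 124 mm up. Axes as the mill's.
- gate (a joint): Travel of the gate, m, along the mill's x: 0 shut over the throat at its front stop, 0.048 fully open behind the throat, away from the robot. Sliding takes about 1 N; it stays where it is left.
- jar: Bystander: jar with a grey lid, 59 mm across, 89 mm high; origin at the centre of its underside.
- tin: Bystander: flat tin, 86 mm across, 40 mm high; origin at the centre of its underside.
- glass: Bystander: small glass, 48 mm across, 61 mm high, on the chopping board; origin at the centre of its underside.
There are look-alikes about, which are no part of the job. What is shaped like the gauge_thin but green is not meant.

How it is judged:
On the way, in this order (a step that is already met when the one before it is completed fails the run):
1. the dial is at its clockwise stop (within 0.09 rad) (value of joint dial below 0.09 rad), for 0.2 s.
2. the dial has been backed off to the third click (0.785 rad within 0.10) (value of joint dial between 0.685 and 0.885 rad), for 0.3 s.
3. the thin gauge's blade is between the rollers, its line level with the throat's top within 5 mm, upright, the dial still at three clicks, for 0.3 s (all of step 2 and z of gauge_line in the frame of throat between -0.005 and 0.005 m and x of gauge_line in the frame of throat between -0.007 and 0.007 m and y of gauge_line in the frame of throat between -0.022 and 0.022 m and angle between gauge_thin's own z axis and vertical below 0.12 rad), for 0.3 s.
4. the thin gauge is home in its slot of the block (z of gauge_thin in the frame of block between 0.009 and 0.017 m and x of gauge_thin in the frame of block between -0.008 and 0.008 m and y of gauge_thin in the frame of block between -0.05 and 0.05 m and angle between gauge_thin's own z axis and vertical below 0.1 rad), for 0.2 s.
At the end, for the whole second after the job is handed in: The gate is shut (within 5 mm of its stop), the dial stands at the third click (0.785 rad within 0.10), the thin gauge rests fully home in its slot of the block (within 4 mm of seated height, upright within 0.10 rad), and the thick gauge is where it was (within 10 mm) (all of step 2 and all of step 4 and value of joint gate below 0.005 m and linear speed of gauge_thin below 0.02 m/s and distance of gauge_thick from where it was at the start of the episode below 0.01 m); the robot touches nothing.
It fails at once if the thin gauge goes deeper than 10 mm past its line in the mill (z of gauge_line in the frame of throat below -0.01 m and horizontal distance between gauge_line and throat below 0.035 m).
It fails at once if the thick gauge is taken out of the block (distance of gauge_thick from where it was at the start of the episode above 0.03 m).
It fails at once if the jar, tin or glass is pushed away by more than 20 mm (distance of any of jar, tin, glass from where it was at the start of the episode above 0.02 m).
It also fails if it takes over 72 s, if anything falls off the work surface, if the arm or the gripper's body presses on something with over 40 N, if the wrist force passes 120 N, or if a joint passes its speed limit or range.

## Robot

A 6-joint arm with a two-finger parallel gripper is mounted at the origin on a cart in front of the work surface, level with it; the furniture and walls round the work are solid. World frame = base frame: x ahead of the robot, y to its left, z up, the work surface at z = 0. Lengths are in m, angles in rad, forces in N, time in s.
With the tool pointing down it reaches from about 0.375 to 0.9 m from the base axis. Payload 3.1 kg.
Tool frame: the origin (TCP) lies at the very end of the fingers, on their centre line; the grasp point (between the pads) lies 19 mm behind it; z points along the fingers, y is the line along which they close (so a half turn about z gives the same grasp; the last joint's range is limited). The gripper opens to 87 mm and grips with 3 to 60 N. Pads are 19 mm wide; open, the fingers measure 117 mm over their backs; the gripper's body (75 mm by 190 mm) begins 51 mm behind the grasp point.
Start: joints at [1.157, 0.527, 1.433, -0, 1.181, -0.178], TCP at [0.146, 0.608, 0.223] pointing down, gripper open.
Joint ranges: [-3.08, 3.08], [-0.75, 2.2], [0.22, 2.44], [-1.43, 4.57], [0, 2.65], [-2.85, 2.85]. Speed limits (rad/s): [2.79, 2.79, 3.14, 3.14, 3.14, 3.14].

## Interface

Orientations are given as a unit quaternion [w, x, y, z].
In Python, from workcell import r, eyes, job gives the robot as it stands. The module is installed in compiled form; this text tells all that it offers.
- The arm moves only by the shell command python3 -m handwheel 'ROWS' [OPENING]. ROWS is JSON, a list of rows, each a list of 6 numbers: the shift along the tool's x, y, z normalised to -1 to 1, where 1 is 0.5 m, then the turn, a rotation vector about the tool's x, y, z normalised to -1 to 1, where 1 is 180 degrees. A call has 1 to 5 rows; each row is the pose to reach, as a shift and turn from the pose commanded when the call began, along the tool's axes at that moment, turning the shorter way round; what a row does not reach only later rows make up. A row lasts 1/8 s, in which the tool goes at most 62.5 mm and 10.7 degrees, less where a joint would pass 70% of its speed; a pose out of reach is approached as far as the arm can. A call with a number of a shift or a turn outside -1 to 1 is refused whole. A call with a gripper value outside its range is refused whole. OPENING is the closure, from 0 (fully open) to 1 (shut), set as the call begins (- or left out, the last holds). The fingers move at their own pace and stop on an object; the grip force is fixed at half the most. Time passes only in rows, so rows that repeat a pose let the fingers close. It gives the time, the measured TCP pose, the force, the opening and the grip force at its end, in the units of the state.
- r.observe(): the state, without advancing time (a new reading comes with each control period).
- eyes.camera(name): name is "scene" or "top" or "wrist"; returns the picture (420x560x3 uint8, red, green, blue); there is no depth.
- eyes.camera_info(name): a dict with "fx", "fy", "cx", "cy" (pixels), "dist" ([k1, k2, p1, p2, k3] as OpenCV has them; the pictures are not rectified), "R" (3x3) and "t" (3): a world point X has camera coordinates R X + t; the wrist camera has in their place "hand_eye" (4x4, takes a point from camera to tool coordinates, whose origin is the TCP and whose axes are the flange's). Camera axes: x right, y down, z forward; pixel columns grow to the right and rows downward; lengths in m; the calibration is good to about 2 mm. A picture is of the moment at which its call begins: read the wrist's pose just before it. camera_info takes no time and is no camera call.
- job.sign_off(): hands the job in; it is judged then, once.
The state is a dict: "time_s": time; "joints": joint angles; "joint_vel": joint speeds; "effort": joint torques, N m; "position": TCP position; "tool_rot": TCP orientation; "force": force on the tool from outside, world axes, zero at the start; "moment": the same for the moment, N m; "opening": finger opening in m; "grasp_force": force on a finger pad.
Only numpy, scipy, OpenCV 4.12 (cv2) and the standard library are available. Lean on these libraries where they do the work, as an engineer would, in place of code of your own. Each camera call takes 0.05 s, during which the arm holds its last target. There are 200 camera calls.

## Working session

There is one attempt and no reset: what is moved stays moved. The work goes in short steps, Python scripts to look and compute and a shell command to move; the robot and the scene stay as the last step left them, time stands still between calls to the robot, and variables do not carry over. Pictures are saved under pics/ and viewed, at most 10 in all, crops included, and the job is handed in when it is done.

```bash
mkdir -p pics; cat > h.py <<'E'
import numpy as np, cv2
from workcell import r, eyes, job
from scipy.spatial.transform import Rotation as Ro
def pose():
    s=r.observe(); q=s["tool_rot"]; return np.array(s["position"]), Ro.from_quat([q[1],q[2],q[3],q[0]]).as_matrix()
def ext(n):
    i=eyes.camera_info(n); K=np.array([[i["fx"],0,i["cx"]],[0,i["fy"],i["cy"]],[0,0,1]]); d=np.array(i["dist"])
    if n=="wrist":
        p,R=pose(); H=np.array(i["hand_eye"]); Rc=R@H[:3,:3]; c=R@H[:3,3]+p
        return K,d,Rc.T,-Rc.T@c
    return K,d,np.array(i["R"]),np.array(i["t"])
def ray(n,uv,z,E=None):
    K,d,R,t=E or ext(n); a=cv2.undistortPoints(np.array([[uv]],float),K,d)[0,0]
    v=R.T@np.array([a[0],a[1],1]); c=-R.T@t; return c+v*(z-c[2])/v[2]
def proj(n,X,E=None):
    K,d,R,t=E or ext(n); return cv2.projectPoints(np.array(X,float).reshape(-1,3),cv2.Rodrigues(R)[0],t,K,d)[0][:,0]
def snap(n,f):
    im=eyes.camera(n)[:,:,::-1].copy(); cv2.imwrite(f"pics/{f}.png",im); return im
E
python3 - <<'E'
from h import *
a=snap("scene","s0");b=snap("top","t0");c=snap("wrist","w0")
s=np.vstack([np.hstack([a,b])]); cv2.imwrite("pics/st.png",s)
print(r.observe())
for n in("scene","top"):
    K,d,R,t=ext(n);print(n,-R.T@t,R,K[0,0])
print(eyes.camera_info("wrist"))
E
```

```text
{'time_s': 0.15, 'joints': array([ 1.15647960e+00,  5.28267198e-01,  1.43360386e+00,  2.33344465e-05,
        1.18140825e+00, -1.78485558e-01]), 'joint_vel': array([ 3.23107917e-04, -2.51393225e-03, -3.13395319e-03,  1.23044309e-05,
       -1.05433794e-03,  2.75471570e-04]), 'effort': array([-6.07322295e-05, -4.40430987e+01, -1.76842386e+01,  6.32457132e-02,
        5.52687573e-02, -1.25338156e-04]), 'position': array([0.14575843, 0.60718866, 0.22178879]), 'tool_rot': array([-2.56639067e-04,  1.17646889e-01,  9.93055134e-01, -8.03402433e-04]), 'force': array([-0.73577059,  0.46473712,  0.42642428]), 'moment': array([-0.04430295, -0.04194149, -0.00018251]), 'grasp_force': 0.0, 'opening': 0.08712840308722547}
scene [-0.17750628 -0.47197272  0.50849577] [[ 0.60146253 -0.79858093  0.02261251]
 [-0.31601725 -0.26381813 -0.91133588]
 [ 0.73374104  0.54098845 -0.41104207]] 440.0083617123617
top [0.39877444 0.05790261 1.44493442] [[ 0.01424813 -0.99988703  0.0047873 ]
 [-0.99515604 -0.01464614 -0.09721085]
 [ 0.09726998 -0.00337904 -0.9952523 ]] 543.3037226767636
{'fx': 319.4616848721653, 'fy': 319.4616848721653, 'cx': 277.6222036996303, 'cy': 207.39206977874832, 'dist': array([0.02631777, 0.        , 0.        , 0.        , 0.        ]), 'hand_eye': array([[ 1.15448432e-04, -9.63680123e-01, -2.67059185e-01,
         7.27589547e-02],
       [ 9.99999864e-01,  2.46821760e-04, -4.58358351e-04,
         2.72890296e-04],
       [ 5.07626850e-04, -2.67059096e-01,  9.63680020e-01,
        -1.62427601e-01],
       [ 0.00000000e+00,  0.00000000e+00,  0.00000000e+00,
         1.00000000e+00]])}
```

View pics/t0.png

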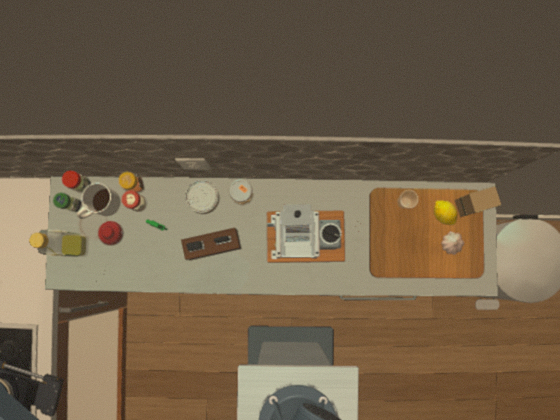

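View pics/s0.png

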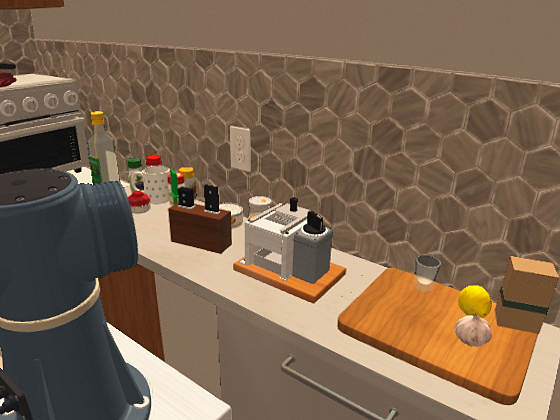

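The top view shows the block at about (211,244) with two black handles, (196,245) and (223,239). It also shows the mill board at about (306,236), the dial at (330,234), the gate knob at (296,213) and a green look-alike at (156,225). I'll enlarge to confirm these.

```bash
python3 - <<'E'
import cv2,numpy as np
a=cv2.imread("pics/t0.png")[190:280,170:360]; b=cv2.imread("pics/s0.png")[160:310,150:360]
a=cv2.resize(a,(760,360),interpolation=3)[:, :]; cv2.imwrite("pics/ct.png",a)
b=cv2.resize(b,(798,570),interpolation=3); cv2.imwrite("pics/cs.png",b)
E
```

```text
(no output)
```

View pics/ct.png

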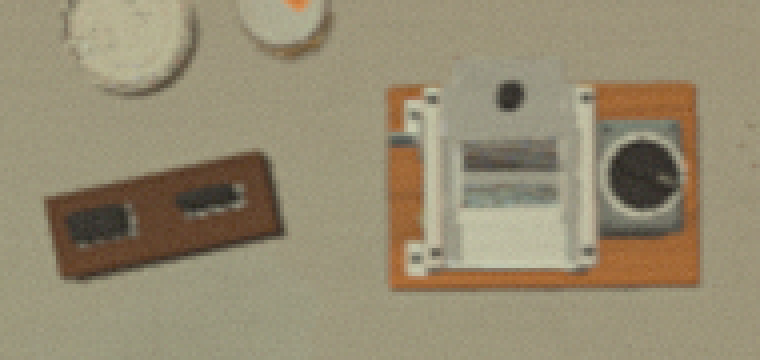

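View pics/cs.png

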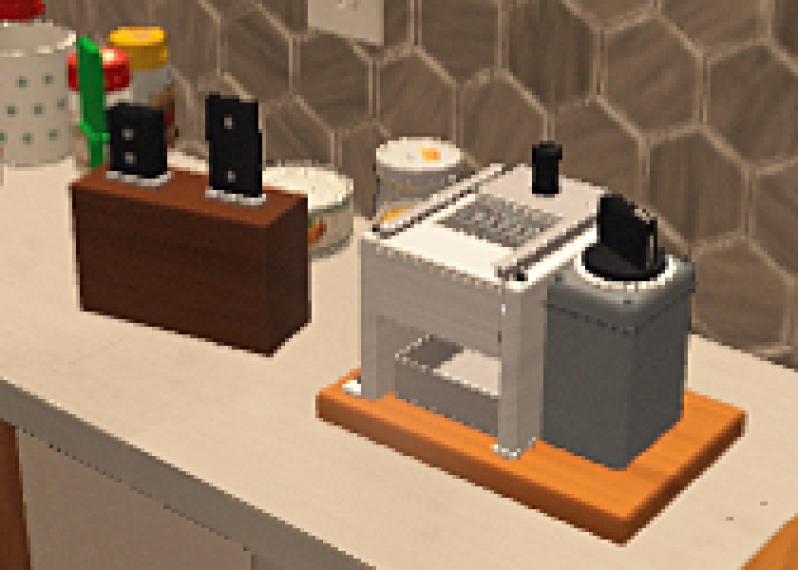

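Two black gauges stand in the block. The right one, near top (222,239) and scene (211,197), is slimmer and taller, so it is the thin gauge. The left one is thicker and shorter, and the green one is a decoy. The dial's white line points roughly to the mill's -y, about 1.4 rad. Next I fit the poses.

```bash
python3 - <<'E'
from h import *
E=ext("top")
g=lambda u,v:((u+.5)/4-.5+170,(v+.5)/4-.5+190)
def c(p): 
    return 
for nm,z,pts in [("board",.018,[(388,86),(697,84),(699,288),(391,290)]),("block",.088,[(47,198),(263,151),(283,234),(62,279)]),
  ("knob",.152,[(511,93)]),("dial",.127,[(645,174)]),("thin",.154,[(210,197)]),("thick",.136,[(99,224)]),("line",.155,[(667,178)]),("thr",.12,[(462,137),(558,137)])]:
    X=np.array([ray("top",g(*p),z,E)[:2] for p in pts]); print(nm,X.round(4).tolist(),X.mean(0).round(4))
    if len(X)==4:
        a=(X[0]+X[3]-X[1]-X[2])/2; b=(X[0]+X[1]-X[2]-X[3])/2
        print("len",np.linalg.norm(a),np.linalg.norm(b),"yaw",np.arctan2(-a[0],a[1]),np.arctan2(b[1],b[0]))
s=lambda u,v:((u+.5)/3.8-.5+150,(v+.5)/3.8-.5+160)
E=ext("scene")
for nm,z,p in [("knobtop",.152,(547,148)),("thintop",.154,(236,98)),("thicktop",.136,(137,106)),("blockR",.088,(270,212)),("blockRB",.088,(306,190)),("blockL",.088,(75,183))]:
    print(nm,ray("scene",s(*p),z,E)[:2].round(4))
E
```

```text
board [[0.5573, 0.0885], [0.5617, -0.116], [0.4269, -0.1179], [0.4229, 0.0843]] [ 0.4922 -0.0153]
len 0.20342428770748544 0.13464476169612494 yaw 0.02060029070109864 0.022333555485455674
block [[0.4757, 0.3], [0.5074, 0.1647], [0.4556, 0.1511], [0.4252, 0.289]] [0.466  0.2262]
len 0.14011548243374541 0.05264783885257067 yaw 0.22344208334567775 0.23533434979784815
knob [[0.5393, 0.012]] [0.5393 0.012 ]
dial [[0.4936, -0.0711]] [ 0.4936 -0.0711]
thin [[0.4742, 0.1905]] [0.4742 0.1905]
thick [[0.4578, 0.2593]] [0.4578 0.2593]
line [[0.4894, -0.0815]] [ 0.4894 -0.0815]
thr [[0.5152, 0.0405], [0.5161, -0.0183]] [0.5157 0.0111]
knobtop [0.5368 0.0105]
thintop [0.4774 0.1932]
thicktop [0.4619 0.2636]
blockR [0.4761 0.167 ]
blockRB [0.5138 0.1723]
blockL [0.43   0.2893]
```

```bash
cat >> h.py <<'E'
def plan(x,y,z,psi):
    p,R=pose(); T=np.array([[np.cos(psi),np.sin(psi),0],[np.sin(psi),-np.cos(psi),0],[0,0,-1]]).astype(float)
    d=R.T@(np.array([x,y,z])-p)/.5; w=Ro.from_matrix(R.T@T).as_rotvec()/np.pi
    print("row",d.round(4),w.round(4),"psi now",np.arctan2(R[1,0],R[0,0]).round(4),p.round(4))
E
python3 - <<'E'
from h import *
plan(.4936,-.0711,.26,1.4)
E
```

```text
row [-0.9934 -1.1566 -0.0748] [-5.000e-04  3.000e-04  4.793e-01] psi now 2.9058 [0.1458 0.6072 0.2218]
```

```bash
python3 -m handwheel '[[-0.08,-0.09,-0.07,0,0,0.05],[-0.16,-0.19,-0.075,0,0,0.1],[-0.24,-0.28,-0.075,0,0,0.15],[-0.32,-0.37,-0.075,0,0,0.2],[-0.4,-0.46,-0.075,0,0,0.24]]' 0.5
python3 - <<'E'
from h import *
plan(.4936,-.0711,.26,1.4)
E
```

```text
time_s: 0.78
position: [0.2868, 0.3365, 0.2601]
tool_rot: [0.0, 0.477, 0.879, 0.0]
force: [0.2, -0.9, 0.8]
opening: 0.047
grasp_force: 0.0
row [-9.089e-01 -9.850e-02  4.000e-04] [2.000e-04 0.000e+00 2.382e-01] psi now 2.1482 [0.2868 0.3365 0.2601]
```

```bash
python3 -m handwheel '[[-0.11,-0.01,0,0,0,0.05],[-0.22,-0.02,0,0,0,0.1],[-0.33,-0.035,0,0,0,0.15],[-0.44,-0.05,0,0,0,0.2],[-0.55,-0.06,0,0,0,0.238]]'
python3 - <<'E'
from h import *
plan(.4936,-.0711,.26,1.4)
E
```

```text
time_s: 1.4
position: [0.4124, 0.0902, 0.2601]
tool_rot: [-0.0, 0.765, 0.644, 0.0]
force: [1.0, 0.8, 0.2]
opening: 0.0435
grasp_force: 0.0
row [-2.902e-01  2.149e-01  2.000e-04] [ 0.0001 -0.0001 -0.0001] psi now 1.3996 [0.4124 0.0902 0.2601]
```

```bash
python3 -m handwheel '[[-0.09,0.065,0,0,0,0],[-0.18,0.13,0,0,0,0],[-0.26,0.195,0,0,0,0],[-0.29,0.215,0,0,0,0],[-0.29,0.215,0,0,0,0]]'
python3 - <<'E'
from h import *
plan(.4936,-.0711,.26,1.4)
im=snap("wrist","w1"); cv2.imwrite("pics/w1b.png",cv2.resize(im,(784,588)))
E
```

```text
time_s: 2.02
position: [0.4938, -0.0692, 0.2596]
tool_rot: [-0.001, 0.764, 0.645, -0.0]
force: [-0.3, -0.2, 0.4]
opening: 0.0432
grasp_force: 0.0
row [-0.0037  0.0003 -0.0008] [-0.0004 -0.0002  0.0007] psi now 1.4023 [ 0.4938 -0.0692  0.2596]
```

View pics/w1b.png

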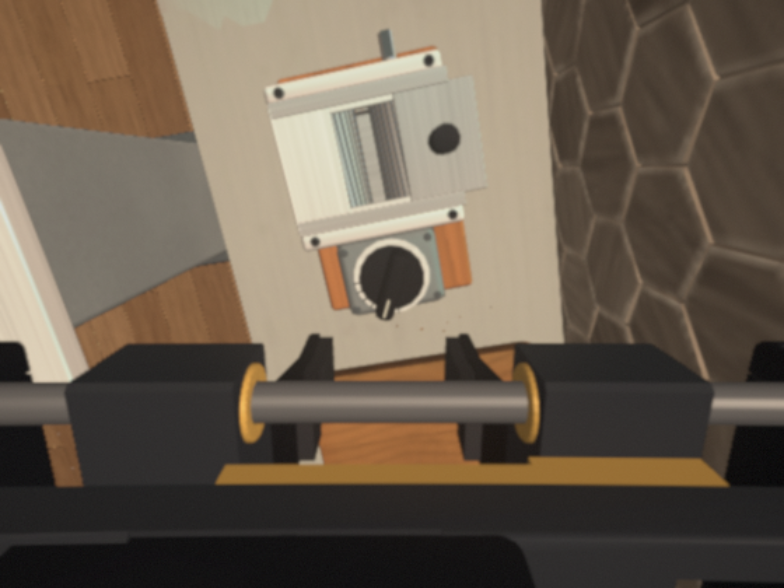

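The dial centre is near (390,275) on the enlarged picture, with the white-line end near (385,316), the knob top at (444,136) and the throat between (365,100) and (385,205). I'll convert these to positions.

```bash
python3 - <<'E'
from h import *
E=ext("wrist")
f=lambda u,v:((u+.5)/1.4-.5,(v+.5)/1.4-.5)
for nm,z,p in [("disc",.127,(391,275)),("lineend",.155,(385,317)),("linestart",.155,(388,298)),("knobtop",.152,(444,133)),("bFL",.120,(279,92)),("screwBL",.12,(428,60)),("railscrew",.127,(315,241)),("s",.127,(452,214)),
 ("opRFront",.12,(352,208)),("opLFront",.12,(333,112)),("boardcorner",.018,(334,307)),("boardc2",.018,(470,285))]:
    print(nm,ray("wrist",f(*p),z,E)[:2].round(4))
im=cv2.imread("pics/w1.png")[150:240,220:340]; cv2.imwrite("pics/w1c.png",cv2.resize(im,(720,540),interpolation=3))
E
```

```text
disc [ 0.4948 -0.0659]
lineend [ 0.4876 -0.0855]
linestart [ 0.4916 -0.0735]
knobtop [0.5391 0.0169]
bFL [0.4452 0.059 ]
screwBL [0.5389 0.0614]
railscrew [ 0.4488 -0.0347]
s [ 0.5408 -0.0322]
opRFront [ 0.4764 -0.018 ]
opLFront [0.4759 0.0423]
boardcorner [ 0.4322 -0.1136]
boardc2 [ 0.5617 -0.1135]
```

View pics/w1c.png

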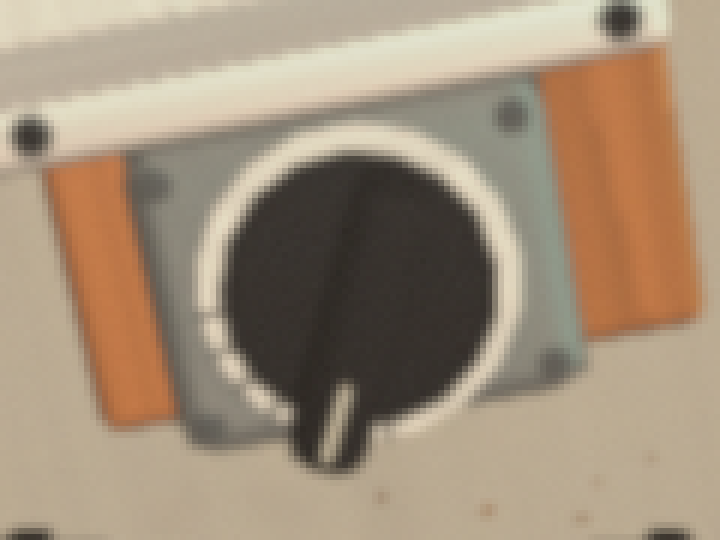

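```bash
python3 - <<'E'
from h import *
plan(.495,-.070,.132,1.19)
E
```

```text
row [-0.0034  0.0052  0.2551] [-0.0008 -0.0003  0.068 ] psi now 1.4037 [ 0.493  -0.0681  0.2596]
```

```bash
python3 -m handwheel '[[-0.003,0.004,0.06,0,0,0.04],[-0.003,0.004,0.13,0,0,0.067],[-0.003,0.004,0.19,0,0,0.067],[-0.003,0.004,0.255,0,0,0.067],[-0.003,0.004,0.255,0,0,0.067]]'
python3 -m handwheel '[[0,0,0,0,0,0],[0,0,0,0,0,0],[0,0,0,0,0,0],[0,0,0,0,0,0]]' 1
python3 - <<'E'
from h import *
plan(.495,-.070,.132,0.024); print(r.observe()["moment"],r.observe()["joints"])
E
```

```text
time_s: 2.7
position: [0.4929, -0.0681, 0.131]
tool_rot: [-0.003, 0.827, 0.563, -0.002]
force: [-0.2, -0.3, 0.9]
opening: 0.0436
grasp_force: 0.0
time_s: 3.2
position: [0.495, -0.0704, 0.1331]
tool_rot: [-0.001, 0.827, 0.562, -0.0]
force: [-1.0, -1.2, 5.8]
opening: 0.0119
grasp_force: 29.4
row [ 0.0007 -0.0004  0.0022] [-4.000e-04  2.000e-04  3.722e-01] psi now 1.1932 [ 0.495  -0.0704  0.1331]
[-0.15449673  0.16142541 -0.2301441 ] [-3.65199783e-01  4.99192491e-01  1.82828905e+00  2.09903965e-04
  8.15515815e-01  1.22984578e-02]
```

```bash
python3 -m handwheel '[[0,0,0,0,0,0.055],[0,0,0,0,0,0.11],[0,0,0,0,0,0.165],[0,0,0,0,0,0.22],[0,0,0,0,0,0.275]]'
python3 -m handwheel '[[0,0,0,0,0,0.05],[0,0,0,0,0,0.08],[0,0,0,0,0,0.1],[0,0,0,0,0,0.115],[0,0,0,0,0,0.115]]'
python3 -m handwheel '[[0,0,0,0,0,0],[0,0,0,0,0,0],[0,0,0,0,0,0]]'
python3 - <<'E'
from h import *
plan(.495,-.070,.132,0.024); print(r.observe()["moment"],r.observe()["joints"])
E
```

```text
time_s: 3.82
position: [0.4944, -0.0701, 0.1332]
tool_rot: [-0.001, 0.987, 0.161, -0.001]
force: [-2.4, 2.6, 7.5]
opening: 0.0121
grasp_force: 30.0
time_s: 4.45
position: [0.4946, -0.0698, 0.1331]
tool_rot: [-0.001, 1.0, -0.015, -0.001]
force: [-2.1, 2.9, 6.1]
opening: 0.0121
grasp_force: 30.0
time_s: 4.82
position: [0.4947, -0.0698, 0.1331]
tool_rot: [-0.0, 1.0, -0.014, -0.001]
force: [-1.3, 3.1, 6.7]
opening: 0.0118
grasp_force: 30.0
row [0.0007 0.0004 0.0022] [-0.0003  0.0007 -0.0169] psi now -0.029 [ 0.4947 -0.0698  0.1331]
[0.5298928  0.52782563 0.64759276] [-3.64392021e-01  4.98970026e-01  1.82877997e+00  3.00406706e-04
  8.16133563e-01  1.23515377e+00]
```

```bash
python3 -m handwheel '[[0,0,0,0,0,-0.055],[0,0,0,0,0,-0.11],[0,0,0,0,0,-0.165],[0,0,0,0,0,-0.22],[0,0,0,0,0,-0.263]]'
python3 -m handwheel '[[0,0,0,0,0,0],[0,0,0,0,0,0],[0,0,0,0,0,0]]'
python3 - <<'E'
from h import *
plan(.495,-.070,.132,0.81); print(r.observe()["moment"])
E
python3 -m handwheel '[[0,0,0,0,0,0],[0,0,0,0,0,0]]' 0.6
python3 -m handwheel '[[0,0,-0.1,0,0,0],[0,0,-0.2,0,0,0],[0,0,-0.26,0,0,0],[0,0,-0.26,0,0,0]]'
python3 - <<'E'
from h import *
E=ext("wrist"); im=snap("wrist","w2"); cv2.imwrite("pics/w2b.png",cv2.resize(im[:300],(784,420)))
M=Ro.from_euler("z",.024).as_matrix(); o=np.array([.4990,.0112,0])
for nm,q in [("thr",(-.0036,0,.12)),("dial",(-.006,-.081,.127)),("bartip",(-.006-.022*np.cos(.785),-.081-.022*np.sin(.785),.155)),("o1",(-.024,.03,.12)),("o2",(-.024,-.03,.12))]:
    X=M@np.array(q)+o; print(nm,X.round(4),(proj("wrist",X,E)*1.4).round(0))
plan(.475,.192,.26,.229+np.pi-0)
E
```

```text
time_s: 5.45
position: [0.4949, -0.0702, 0.1332]
tool_rot: [-0.001, 0.921, 0.389, -0.0]
force: [-2.7, 1.8, 5.4]
opening: 0.0117
grasp_force: 30.0
time_s: 5.82
position: [0.4949, -0.0702, 0.1331]
tool_rot: [-0.001, 0.922, 0.387, -0.001]
force: [-1.9, 1.9, 5.0]
opening: 0.0115
grasp_force: 30.0
row [ 0.0005 -0.0002  0.0023] [-0.0005  0.0001 -0.0048] psi now 0.7948 [ 0.4949 -0.0702  0.1331]
[0.21404423 0.45569601 0.05919054]
time_s: 6.08
position: [0.496, -0.0709, 0.1326]
tool_rot: [0.0, 0.922, 0.387, 0.0]
force: [0.2, 0.2, -0.1]
opening: 0.0247
grasp_force: 0.0
time_s: 6.58
position: [0.4975, -0.0714, 0.265]
tool_rot: [0.002, 0.922, 0.387, 0.002]
force: [0.1, -0.1, 0.0]
opening: 0.035
grasp_force: 0.0
thr [0.4954 0.0111 0.12  ] [[299. 191.]]
dial [ 0.4949 -0.0699  0.127 ] [[383. 278.]]
bartip [ 0.4798 -0.0858  0.155 ] [[383. 321.]]
o1 [0.4743 0.0406 0.12  ] [[244. 181.]]
o2 [ 0.4757 -0.0194  0.12  ] [[312. 244.]]
row [ 0.3456 -0.3987  0.0058] [ 6.0e-04  8.0e-04 -8.2e-01] psi now 0.7945 [ 0.4962 -0.071   0.2632]
```

View pics/w2b.png

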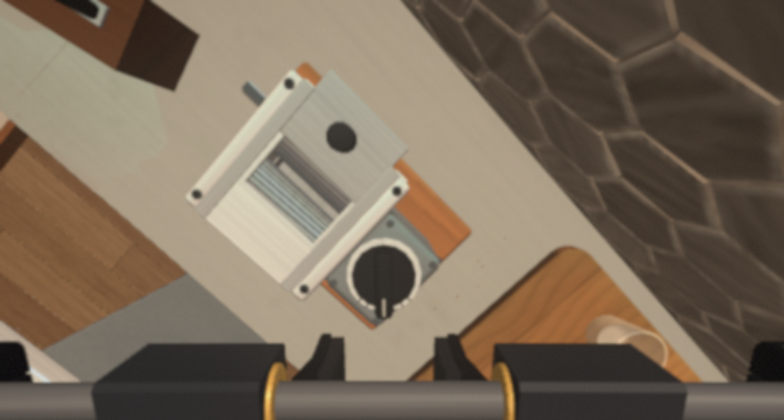

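The white-line tip at (383,320) matches the prediction for three clicks, (383,321). The throat corners fit the mill pose too. Next is the gauge.

```bash
python3 - <<'E'
from h import *
plan(.475,.192,.265,1.80)
E
```

```text
row [ 0.3456 -0.3986 -0.0042] [ 8.0e-04  1.0e-04 -3.2e-01] psi now 0.7945 [ 0.4962 -0.071   0.2632]
```

```bash
python3 -m handwheel '[[0.07,-0.08,0,0,0,-0.055],[0.14,-0.16,0,0,0,-0.11],[0.21,-0.24,0,0,0,-0.165],[0.28,-0.32,0,0,0,-0.22],[0.345,-0.398,0,0,0,-0.275]]'
python3 -m handwheel '[[0,0,0,0,0,-0.045],[0,0,0,0,0,-0.045]]'
python3 - <<'E'
from h import *
E=ext("wrist"); im=snap("wrist","w3"); cv2.imwrite("pics/w3b.png",cv2.resize(im[:300],(784,420)))
plan(.475,.192,.121,1.8)
M=Ro.from_euler("z",.229).as_matrix(); o=np.array([.467,.2265,0])
for nm,q in [("thin top",(0,-.035,.154)),("thick top",(0,.035,.136)),("c1",(-.026,-.07,.088)),("c2",(.026,-.07,.088)),("c3",(-.026,.07,.088)),("c4",(.026,.07,.088))]:
    X=M@np.array(q)+o; print(nm,X.round(4),(proj("wrist",X,E)*1.4).round(0))
E
```

```text
time_s: 7.25
position: [0.4733, 0.1932, 0.2605]
tool_rot: [-0.001, 0.673, 0.739, -0.002]
force: [0.4, 0.3, -0.7]
opening: 0.0348
grasp_force: 0.0
time_s: 7.5
position: [0.4733, 0.1922, 0.2606]
tool_rot: [-0.001, 0.622, 0.783, -0.002]
force: [-0.3, -0.6, -0.5]
opening: 0.0349
grasp_force: 0.0
row [0.     0.0037 0.2798] [-0.0011 -0.     -0.0007] psi now 1.7978 [0.4737 0.1917 0.2609]
thin top [0.4749 0.1924 0.154 ] [[391. 288.]]
thick top [0.4591 0.2606 0.136 ] [[392. 171.]]
c1 [0.4576 0.1524 0.088 ] [[358. 309.]]
c2 [0.5082 0.1642 0.088 ] [[424. 309.]]
c3 [0.4258 0.2888 0.088 ] [[354. 119.]]
c4 [0.4764 0.3006 0.088 ] [[429. 119.]]
```

View pics/w3b.png

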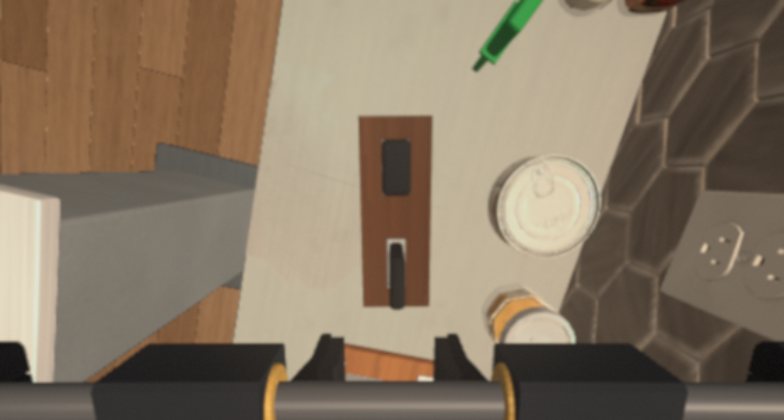

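The thin gauge top is at (397,277) in the block's near slot; block corners are (360,116), (432,116), (429,306) and (363,306). That puts the block about 3 mm further right than estimated, so I correct for it and grasp.

```bash
python3 -m handwheel '[[0.005,0.009,0.07,0,0,0],[0.005,0.009,0.14,0,0,0],[0.005,0.009,0.21,0,0,0],[0.005,0.009,0.28,0,0,0],[0.005,0.009,0.28,0,0,0]]'
python3 -m handwheel '[[0,0,0,0,0,0],[0,0,0,0,0,0],[0,0,0,0,0,0]]' 1
python3 - <<'E'
from h import *
plan(.4775,.195,.121,1.8); print(r.observe()["moment"])
E
```

```text
time_s: 8.18
position: [0.4762, 0.1939, 0.1199]
tool_rot: [-0.003, 0.623, 0.782, -0.003]
force: [0.3, -0.5, 0.1]
opening: 0.0347
grasp_force: 0.0
time_s: 8.55
position: [0.4791, 0.1953, 0.1238]
tool_rot: [0.001, 0.622, 0.783, 0.001]
force: [0.1, -0.4, -0.5]
opening: 0.0125
grasp_force: 0.0
row [ 0.0001 -0.0034  0.0055] [ 0.0008  0.     -0.0001] psi now 1.7996 [0.4791 0.1953 0.1238]
[-0.08257327  0.040408    0.03954129]
```

```bash
python3 -m handwheel '[[0,0,0,0,0,0],[0,0,0,0,0,0]]'
python3 -m handwheel '[[0,0,0,0,0,0],[0,0,0,0,0,0]]'
```

```text
time_s: 8.8
position: [0.4788, 0.1953, 0.1234]
tool_rot: [0.001, 0.622, 0.783, 0.0]
force: [-0.4, -0.3, 7.4]
opening: 0.0101
grasp_force: 30.0
time_s: 9.05
position: [0.4788, 0.1953, 0.1235]
tool_rot: [0.0, 0.622, 0.783, 0.0]
force: [-1.0, -0.9, 7.4]
opening: 0.0094
grasp_force: 30.0
```

The gauge is gripped squarely, with opening 9.4 mm and small lateral force. At home the TCP is (.4788,.1953,.1235). I lift straight out, then go over the throat.

```bash
python3 -m handwheel '[[0,0,-0.03,0,0,0],[0,0,-0.07,0,0,0],[0,0,-0.12,0,0,0],[0,0,-0.18,0,0,0],[0,0,-0.24,0,0,0]]'
python3 -m handwheel '[[0,0,-0.05,0,0,0],[0,0,-0.08,0,0,0],[0,0,-0.08,0,0,0],[0,0,-0.08,0,0,0]]'
python3 - <<'E'
from h import *
plan(.4954,.0115,.28,1.5948)
E
```

```text
time_s: 9.68
position: [0.4781, 0.1953, 0.244]
tool_rot: [0.0, 0.622, 0.783, 0.0]
force: [-0.1, -0.2, 0.1]
opening: 0.0097
grasp_force: 30.0
time_s: 10.18
position: [0.4776, 0.1951, 0.2816]
tool_rot: [-0.001, 0.622, 0.783, -0.001]
force: [0.1, -0.3, -1.1]
opening: 0.0102
grasp_force: 30.0
row [-0.3657 -0.0487  0.0033] [-0.0007  0.      0.0653] psi now 1.7999 [0.4776 0.1951 0.2816]
```

```bash
python3 -m handwheel '[[-0.1,-0.013,0,0,0,0.02],[-0.2,-0.026,0,0,0,0.04],[-0.3,-0.04,0,0,0,0.055],[-0.366,-0.048,0,0,0,0.065],[-0.366,-0.048,0,0,0,0.065]]'
python3 -m handwheel '[[0,0,0,0,0,0],[0,0,0,0,0,0],[0,0,0,0,0,0]]'
python3 - <<'E'
from h import *
E=ext("wrist"); im=snap("wrist","w4"); cv2.imwrite("pics/w4b.png",cv2.resize(im[:300],(784,420)))
plan(.4954,.0115,.19,1.5948)
M=Ro.from_euler("z",.024).as_matrix(); o=np.array([.4990,.0112,0])
for nm,q in [("o1",(-.024,.03,.12)),("o2",(-.024,-.03,.12)),("o3",(.018,.03,.12)),("knobtop",(.04,0,.152)),("o4",(.018,-.03,.12)),("mid",(-.0036,0,.12)),("r",(-.0036,.03,.09))]:
    X=M@np.array(q)+o; print(nm,X.round(4),(proj("wrist",X,E)*1.4).round(0))
p,R=pose()
for z in (.11,.07,.035): print("gauge",z,(proj("wrist",p+R@np.array([0,0,.1105-z]),E)*1.4).round(0))
E
```

```text
time_s: 10.8
position: [0.4964, 0.0096, 0.2813]
tool_rot: [-0.001, 0.7, 0.714, -0.001]
force: [-0.5, -0.8, -1.2]
opening: 0.0098
grasp_force: 30.0
time_s: 11.18
position: [0.4964, 0.0126, 0.2825]
tool_rot: [-0.0, 0.698, 0.716, -0.0]
force: [0.1, -0.1, -0.0]
opening: 0.0097
grasp_force: 30.0
row [-0.0019 -0.0021  0.185 ] [-0.     -0.      0.0008] psi now 1.5973 [0.4964 0.0125 0.2825]
o1 [0.4743 0.0406 0.12  ] [[359. 230.]]
o2 [ 0.4757 -0.0194  0.12  ] [[360. 309.]]
o3 [0.5163 0.0416 0.12  ] [[417. 230.]]
knobtop [0.539  0.0122 0.152 ] [[451. 281.]]
o4 [ 0.5177 -0.0184  0.12  ] [[415. 309.]]
mid [0.4954 0.0111 0.12  ] [[387. 270.]]
r [0.4947 0.0411 0.09  ] [[387. 225.]]
gauge 0.11 [[388. 359.]]
gauge 0.07 [[388. 325.]]
gauge 0.035 [[388. 303.]]
```

View pics/w4b.png

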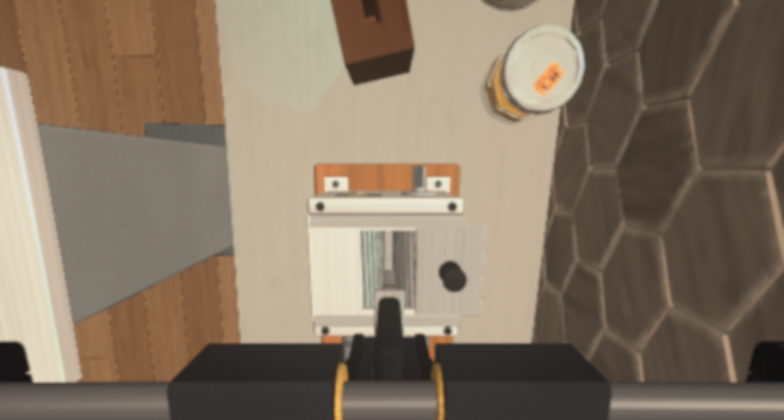

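The opening corners (361,229), (416,229) and (362,309) match the predictions within 2 px, and the gap is in line with the blade. I descend in stages.

```bash
python3 -m handwheel '[[0,0,0.05,0,0,0],[0,0,0.1,0,0,0],[0,0,0.13,0,0,0],[0,0,0.15,0,0,0],[0,0,0.15,0,0,0]]'
python3 -m handwheel '[[0,0,0.01,0,0,0],[0,0,0.018,0,0,0],[0,0,0.024,0,0,0],[0,0,0.024,0,0,0],[0,0,0.024,0,0,0]]'
python3 - <<'E'
from h import *
plan(.4964,.0125,.1905,1.5948)
E
```

```text
time_s: 11.85
position: [0.4963, 0.0119, 0.2071]
tool_rot: [-0.001, 0.698, 0.716, -0.0]
force: [-1.5, -1.0, -0.3]
opening: 0.0099
grasp_force: 30.0
time_s: 12.48
position: [0.4965, 0.0116, 0.1956]
tool_rot: [-0.0, 0.698, 0.716, -0.0]
force: [-0.7, -0.5, -0.5]
opening: 0.0097
grasp_force: 30.0
row [ 0.0019 -0.0002  0.0101] [-0.0001 -0.      0.0003] psi now 1.5957 [0.4965 0.0116 0.1956]
```

```bash
python3 -m handwheel '[[0,0,0.005,0,0,0],[0,0,0.01,0,0,0],[0,0,0.01,0,0,0],[0,0,0.01,0,0,0],[0,0,0.01,0,0,0]]'
python3 -m handwheel '[[0,0,0,0,0,0],[0,0,0,0,0,0],[0,0,0,0,0,0],[0,0,0,0,0,0],[0,0,0,0,0,0]]'
python3 - <<'E'
from h import *
E=ext("scene"); im=snap("scene","s1")
M=Ro.from_euler("z",.024).as_matrix(); o=np.array([.4995,.0112,0])
X=[M@np.array([-.0036,q,z])+o for q,z in [(-.011,.12),(-.011,.155),(-.019,.155),(-.019,.159),(-.017,.159),(-.017,.221)]]
P=(proj("scene",X,E)-[230,150])*6; print(P.round(0))
cv2.imwrite("pics/s1c.png",cv2.resize(im[150:250,230:360],None,fx=6,fy=6,interpolation=3))
E
```

```text
time_s: 13.1
position: [0.4965, 0.0116, 0.1905]
tool_rot: [-0.0, 0.698, 0.716, -0.0]
force: [-0.3, 0.7, -1.3]
opening: 0.0098
grasp_force: 30.0
time_s: 13.72
position: [0.4966, 0.0116, 0.1905]
tool_rot: [-0.0, 0.698, 0.716, -0.0]
force: [-1.0, 0.7, -1.8]
opening: 0.0094
grasp_force: 30.0
[[335. 419.]
 [338. 326.]
 [358. 332.]
 [358. 321.]
 [353. 320.]
 [360. 146.]]
```

View pics/s1c.png

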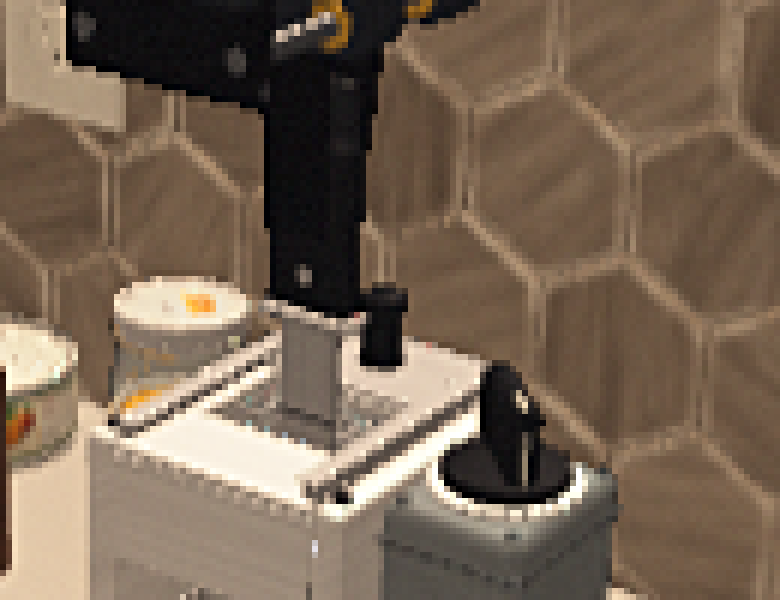

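The engraved line at about (310,412) is level with the plate, and the visible blade of about 92 px matches the predicted 93 px. Held over 0.6 s. Now I raise it and return.

```bash
python3 -m handwheel '[[0,0,-0.03,0,0,0],[0,0,-0.08,0,0,0],[0,0,-0.13,0,0,0],[0,0,-0.184,0,0,0],[0,0,-0.184,0,0,0]]'
python3 -m handwheel '[[0,0,0,0,0,0],[0,0,0,0,0,0]]'
python3 - <<'E'
from h import *
plan(.478,.1952,.2815,1.7998)
E
```

```text
time_s: 14.4
position: [0.4987, 0.0112, 0.2848]
tool_rot: [0.003, 0.698, 0.716, 0.002]
force: [0.6, -0.6, -1.0]
opening: 0.0097
grasp_force: 30.0
time_s: 14.65
position: [0.4959, 0.0117, 0.2813]
tool_rot: [-0.001, 0.698, 0.716, -0.001]
force: [-0.1, 0.8, -1.2]
opening: 0.0099
grasp_force: 30.0
row [ 3.678e-01 -2.660e-02 -1.000e-04] [-0.0007 -0.0002 -0.065 ] psi now 1.5957 [0.4959 0.0117 0.2813]
```

```bash
python3 -m handwheel '[[0.1,-0.007,0,0,0,-0.02],[0.2,-0.014,0,0,0,-0.04],[0.3,-0.02,0,0,0,-0.055],[0.367,-0.027,0,0,0,-0.065],[0.367,-0.027,0,0,0,-0.065]]'
python3 -m handwheel '[[0,0,0,0,0,0],[0,0,0,0,0,0],[0,0,0,0,0,0],[0,0,0,0,0,0]]'
python3 - <<'E'
from h import *
plan(.478,.1952,.204,1.7998)
E
```

```text
time_s: 15.28
position: [0.4775, 0.1966, 0.2815]
tool_rot: [-0.001, 0.62, 0.785, -0.001]
force: [0.3, -0.1, -1.5]
opening: 0.0096
grasp_force: 30.0
time_s: 15.78
position: [0.4787, 0.1941, 0.2826]
tool_rot: [0.0, 0.622, 0.783, 0.0]
force: [-0.5, -0.3, -0.6]
opening: 0.0094
grasp_force: 30.0
row [ 0.0026 -0.0009  0.1572] [ 0.      0.     -0.0003] psi now 1.7987 [0.4787 0.1941 0.2826]
```

```bash
python3 -m handwheel '[[0.002,-0.001,0.05,0,0,0],[0.002,-0.001,0.1,0,0,0],[0.002,-0.001,0.14,0,0,0],[0.002,-0.001,0.16,0,0,0],[0.002,-0.001,0.185,0,0,0]]'
python3 -m handwheel '[[0,0,0,0,0,0],[0,0,0.01,0,0,0],[0,0,0.02,0,0,0]]'
```

```text
time_s: 16.4
position: [0.4785, 0.1955, 0.1901]
tool_rot: [0.001, 0.622, 0.783, 0.001]
force: [0.3, -0.5, -0.9]
opening: 0.0095
grasp_force: 30.0
time_s: 16.77
position: [0.4782, 0.1956, 0.1803]
tool_rot: [0.0, 0.622, 0.783, 0.0]
force: [0.3, -0.7, -1.1]
opening: 0.0099
grasp_force: 30.0
```

In the slot. On down to .1235.

```bash
python3 -m handwheel '[[0,0,0.03,0,0,0],[0,0,0.06,0,0,0],[0,0,0.09,0,0,0],[0,0,0.103,0,0,0],[0,0,0.107,0,0,0]]'
python3 -m handwheel '[[0,0,0.004,0,0,0],[0,0,0.007,0,0,0],[0,0,0.007,0,0,0]]'
```

```text
time_s: 17.4
position: [0.4776, 0.1955, 0.1258]
tool_rot: [-0.0, 0.622, 0.783, -0.0]
force: [-0.3, 0.4, -1.2]
opening: 0.0096
grasp_force: 30.0
time_s: 17.77
position: [0.4781, 0.1956, 0.1235]
tool_rot: [0.0, 0.622, 0.783, 0.0]
force: [-0.2, -0.1, 2.0]
opening: 0.0099
grasp_force: 30.0
```

```bash
python3 -m handwheel '[[0,0,0,0,0,0],[0,0,0,0,0,0],[0,0,0,0,0,0],[0,0,0,0,0,0]]' 0.6
python3 -m handwheel '[[0,0,-0.08,0,0,0],[0,0,-0.18,0,0,0],[0,0,-0.26,0,0,0],[0,0,-0.28,0,0,0],[0,0,-0.28,0,0,0]]'
python3 -m handwheel '[[0,0,0,0,0,0],[0,0,0,0,0,0]]'
python3 - <<'E'
from h import *
snap("wrist","w5")
# black handle top row extents for thin gauge, same place as w3
a=cv2.imread("pics/w3.png");b=cv2.imread("pics/w5.png")
for im in(a,b):
    m=(im.max(2)<60)[:235,255:315]; n,l,s,c=cv2.connectedComponentsWithStats(m.astype("uint8")); print(s[s[:,4]>100])
plan(.541,.0125,.265,1.5948)
E
```

```text
time_s: 18.27
position: [0.4778, 0.1955, 0.123]
tool_rot: [-0.0, 0.622, 0.783, -0.0]
force: [0.2, -0.0, -0.3]
opening: 0.0333
grasp_force: 0.0
time_s: 18.9
position: [0.4776, 0.1955, 0.263]
tool_rot: [0.0, 0.622, 0.783, 0.0]
force: [-0.2, 0.2, 0.1]
opening: 0.0347
grasp_force: 0.0
time_s: 19.15
position: [0.4769, 0.1953, 0.2615]
tool_rot: [-0.001, 0.622, 0.783, -0.001]
force: [0.5, 0.3, -0.8]
opening: 0.0347
grasp_force: 0.0
[[    0     0    60   235 13108]
 [   18   101    19    38   648]
 [   24   175     9    44   344]]
[[    0     0    60   235 13115]
 [   14   103    18    39   636]
 [   20   176     9    45   349]]
row [-0.3852  0.0413 -0.0068] [-0.0009  0.      0.0653] psi now 1.7999 [0.4771 0.1954 0.2617]
```

Both gauges look just as before, with the same small pixel shift, so the thin gauge is home. For the knob I use ψ≈3.17, with the fingers along the mill's y, to keep the gripper body off the wall.

```bash
python3 -m handwheel '[[-0.08,0.008,-0.005,0,0,-0.055],[-0.16,0.016,-0.007,0,0,-0.11],[-0.24,0.025,-0.007,0,0,-0.165],[-0.32,0.033,-0.007,0,0,-0.22],[-0.385,0.041,-0.007,0,0,-0.275]]'
python3 -m handwheel '[[0,0,0,0,0,-0.055],[0,0,0,0,0,-0.11],[0,0,0,0,0,-0.16],[0,0,0,0,0,-0.16],[0,0,0,0,0,-0.16]]'
python3 - <<'E'
from h import *
im=snap("wrist","w6");E=ext("wrist")
plan(.540,.0125,.129,3.166)
print(proj("wrist",[[.54,.0125,.152],[.54,.0125,.124]],E))
m=(im.max(2)<60).astype("uint8")[:235]; n,l,s,c=cv2.connectedComponentsWithStats(m)
for a,b in zip(s,c):
    if 60<a[4]<4000: print(a,b.round(1),ray("wrist",b,.145,E)[:2].round(4))
E
```

```text
time_s: 19.82
position: [0.5417, 0.0112, 0.2657]
tool_rot: [-0.001, 0.234, 0.972, -0.0]
force: [0.3, 0.4, 0.4]
opening: 0.0347
grasp_force: 0.0
time_s: 20.45
position: [0.5413, 0.0128, 0.2661]
tool_rot: [-0.0, -0.011, 1.0, 0.0]
force: [-1.1, -0.0, 0.2]
opening: 0.0346
grasp_force: 0.0
row [ 0.0026 -0.0006  0.2745] [ 0.     -0.0002 -0.0004] psi now -3.1184 [0.5414 0.0128 0.2662]
[[277.22566327 201.74383493]
 [277.26294107 194.61114944]]
[ 394   87  137   74 1340] [422.8 126.8] [0.4728 0.1355]
[ 445  102  115   42 1943] [510.  125.6] [0.4706 0.2084]
[ 163  124   50   45 1509] [190.1 145.9] [ 0.4933 -0.0646]
[271 189  14  19 127] [275.8 196.2] [0.5366 0.0111]
```

```bash
python3 -m handwheel '[[0.006,0.001,0.08,0,0,0],[0.006,0.001,0.16,0,0,0],[0.006,0.001,0.22,0,0,0],[0.006,0.001,0.26,0,0,0],[0.006,0.001,0.274,0,0,0]]'
python3 -m handwheel '[[0,0,0,0,0,0],[0,0,0,0,0,0],[0,0,0,0,0,0],[0,0,0,0,0,0],[0,0,0,0,0,0]]' 1
```

```text
time_s: 21.12
position: [0.5378, 0.0133, 0.1283]
tool_rot: [-0.001, -0.012, 1.0, 0.0]
force: [-0.4, 0.3, -0.9]
opening: 0.035
grasp_force: 0.0
time_s: 21.75
position: [0.5393, 0.0126, 0.1305]
tool_rot: [0.001, -0.013, 1.0, -0.001]
force: [-1.0, -2.5, 5.7]
opening: 0.0142
grasp_force: 30.0
```

```bash
python3 -m handwheel '[[0.02,0,0,0,0,0],[0.045,0,0,0,0,0],[0.07,0,0,0,0,0],[0.09,0,0,0,0,0],[0.098,0,0,0,0,0]]'
python3 -m handwheel '[[0.003,0,0,0,0,0],[0.003,0,0,0,0,0],[0.003,0,0,0,0,0]]'
```

```text
time_s: 22.38
position: [0.4945, 0.0113, 0.1306]
tool_rot: [0.007, -0.012, 1.0, -0.001]
force: [12.3, 1.3, -6.3]
opening: 0.0144
grasp_force: 30.0
time_s: 22.75
position: [0.4946, 0.0113, 0.1305]
tool_rot: [0.007, -0.012, 1.0, -0.001]
force: [9.9, -0.6, -3.4]
opening: 0.0145
grasp_force: 30.0
```

```bash
python3 -m handwheel '[[0,0,0,0,0,0],[0,0,0,0,0,0],[0,0,0,0,0,0],[0,0,0,0,0,0]]' 0.6
python3 -m handwheel '[[0,0,-0.08,0,0,0],[0,0,-0.18,0,0,0],[0,0,-0.26,0,0,0],[0,0,-0.28,0,0,0],[0,0,-0.28,0,0,0]]'
python3 -m handwheel '[[0.1,0,0,0,0,0],[0.15,0,0,0,0,0],[0.15,0,0,0,0,0],[0.15,0,0,0,0,0]]'
python3 - <<'E'
from h import *
im=snap("wrist","w7");E=ext("wrist"); print(pose()[0])
im=snap("top","t1"); E=ext("top")
m=(im.max(2)<60).astype("uint8")[195:270,180:350]; n,l,s,c=cv2.connectedComponentsWithStats(m)
for a,b in zip(s,c):
    if 8<a[4]<600: print(a,(b+[180,195]).round(1),ray("top",b+[180,195],.15,E)[:2].round(4))
print("line mask"); g=im[222:246,318:342].max(2); 
ys,xs=np.where(g>90); 
im2=snap("scene","s2"); a=cv2.imread("pics/s0.png").astype(int)
for nm,(x0,y0,x1,y1) in dict(block=(165,180,235,250),dial=(295,200,335,245)).items():
    for f in ("s0","s1","s2"):
        k=cv2.imread(f"pics/{f}.png").astype(int)[y0:y1,x0:x1]; print(nm,f,np.abs(k-im2.astype(int)[y0:y1,x0:x1]).mean().round(2))
E
```

```text
time_s: 23.25
position: [0.4872, 0.0122, 0.1293]
tool_rot: [-0.001, -0.012, 1.0, 0.0]
force: [-1.0, 0.2, 0.2]
opening: 0.0342
grasp_force: 0.0
time_s: 23.88
position: [0.4877, 0.012, 0.2694]
tool_rot: [0.0, -0.012, 1.0, 0.0]
force: [-0.2, -0.0, -0.1]
opening: 0.0351
grasp_force: 0.0
time_s: 24.38
position: [0.4138, 0.0099, 0.2689]
tool_rot: [-0.0, -0.012, 1.0, 0.0]
force: [0.5, 0.0, -0.2]
opening: 0.0346
grasp_force: 0.0
[0.41417361 0.00981827 0.26909268]
[143  31  16  16 161] [330.  233.1] [ 0.4921 -0.0666]
[116  35   4   6  19] [297.5 232.2] [0.4932 0.0111]
[34 42 14  5 43] [220.9 238.9] [0.4742 0.1938]
[ 7 47 15  8 56] [194.8 245.6] [0.4573 0.2562]
line mask
block s0 3.42
block s1 8.32
block s2 0.0
dial s0 14.32
dial s1 7.46
dial s2 0.0
```

```bash
python3 - <<'E'
from h import *
E=ext("top"); im=cv2.imread("pics/t0.png")
m=(im.max(2)<60).astype("uint8")[195:270,180:350]; n,l,s,c=cv2.connectedComponentsWithStats(m)
for a,b in zip(s,c):
    if 8<a[4]<600: print(a,(b+[180,195]).round(1),ray("top",b+[180,195],.15,E)[:2].round(4))
a,b=[cv2.imread(f"pics/{f}.png",0)[205:235,300:330].astype(np.float32) for f in("s1","s2")]
print("s1/s2 corr",cv2.matchTemplate(cv2.imread("pics/s2.png",0)[200:240,295:335],cv2.imread("pics/s1.png",0)[205:235,300:330],cv2.TM_CCOEFF_NORMED).max(), 
 "s0/s2",cv2.matchTemplate(cv2.imread("pics/s2.png",0)[200:240,295:335],cv2.imread("pics/s0.png",0)[205:235,300:330],cv2.TM_CCOEFF_NORMED).max())
# bright line pixels on the dial in top view
for f in("t0","t1"):
    g=cv2.resize(cv2.imread(f"pics/{f}.png",0)[222:246,318:342],None,fx=1,fy=1); print(g[3:22,3:22])
E
```

```text
[116  16   4   6  17] [297.5 213.6] [0.5376 0.0116]
[143  31  16  16 153] [330.2 233. ] [ 0.4923 -0.0672]
[34 42 15  5 46] [221.8 239.1] [0.4739 0.1918]
[ 7 47 15  8 62] [194.5 245.7] [0.4571 0.2567]
s1/s2 corr 0.93762136 s0/s2 0.7845756
[[121 130 147 169 166 153 124 101  84  75  84  93 108 133 157 163 145 123
   99]
 [128 147 166 152 112  88  59  44  42  49  51  45  52  71 104 134 155 142
  111]
 [141 164 157 115  65  46  49  52  52  53  55  52  48  51  55  87 130 149
  129]
 [156 166 136  80  52  47  52  52  54  51  52  52  50  50  48  55 100 147
  153]
 [161 137  88  56  49  57  51  55  49  54  55  57  48  48  48  55  67 119
  158]
 [153 118  61  40  50  54  55  57  51  51  48  55  50  54  49  48  46  90
  146]
 [158 105  60  46  47  48  54  53  57  52  55  52  51  47  52  46  46  65
  120]
 [143  90  49  53  42  52  49  51  56  54  53  61  51  58  53  50  48  56
  101]
 [139  84  49  56  46  47  43  46  56  55  46  55  51  62  74  63  59  51
   80]
 [146  99  55  48  53  53  52  45  46  42  46  49  51  79 105  98  78  65
   89]
 [147  96  56  47  55  54  60  53  51  53  47  45  5
[... 1517 characters left out ...]
  55  49  44  47  49  63  93  88  66  48  59
  110]
 [154 107  59  47  47  50  58  54  54  55  46  41  47  68  92  89  59  63
  115]
 [167 132  74  50  51  54  57  56  49  53  44  44  49  54  72  86  77  88
  143]
 [161 149 108  63  47  49  50  53  53  56  53  45  47  41  48  62  64  91
  135]
 [148 167 153 107  65  51  49  49  55  54  55  54  51  48  42  61  89 123
  124]
 [128 157 176 154 108  66  52  48  47  47  41  49  45  46  64 113 144 143
  120]
 [119 134 166 178 158 122  96  70  56  56  58  63  74  93 117 156 164 139
  107]
 [110 116 141 164 177 176 164 138 113 104 112 123 127 150 162 164 144 122
  104]
 [ 89  95 104 116 140 157 174 177 172 162 167 172 148 144 138 127 124 119
  109]]
```

The dial line is at 45°. The gate moved 44–45 mm and stopped against about 10 N. After release the fingers moved on freely, so that was the gate's own stop. Both gauges are in place, so I hand in.

```bash
python3 -c "
from workcell import job; print(job.sign_off())"
```

```text
the job is handed in; nothing more can be done
None
```

I handed the job in: dial taken to its stop and backed off to three clicks, gap checked with the thin gauge, which is home in the block again, and the gate shut; sign-off gave no verdict. The dial stop and the gate's shut position are judged from the force felt at each stop.

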